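Pull the fume extractor's filter and check it against the light

ROBOT

A 7-joint arm with a two-finger parallel gripper is mounted at the origin on the work surface. World frame = base frame: x ahead of the robot, y to its left, z up, the work surface at z = 0. Lengths are in m, angles in rad, forces in N, time in s.
With the tool pointing down it reaches from about 0.4 to 0.85 m from the base axis. Payload 10.4 kg.
Tool frame: the origin (TCP) lies midway between the tips of the shut fingers; the grasp point (between the pads) lies 19 mm behind it; z points along the fingers, y is the direction in which the jaws open and shut (so a half turn about z gives the same grasp; the last joint's range is limited). The gripper opens to 87 mm and grips with 3 to 60 N. Pads are 19 mm wide; open, the fingers measure 117 mm over their backs; the gripper's body (75 mm by 190 mm) begins 51 mm behind the grasp point.
Start: joints at [1.103, 0.332, -0.065, 1.46, 0.022, 1.35, -0.088], TCP at [0.269, -0.564, 0.223] pointing down, gripper open.
Joint ranges: [-2.6, 2.6], [-0.5, 2.12], [-1.47, 1.34], [0.16, 2.42], [-1.27, 4.41], [0.06, 2.06], [-2.6, 2.6]. Speed limits (rad/s): [2.22, 2.22, 2.79, 2.79, 3.14, 3.14, 3.14].

INTERFACE

Orientations are given as a unit quaternion [x, y, z, w].
In Python, from bench import r gives the robot as it stands.
- The arm moves only by the tool step_arm, never from a script. Its argument "increments" is a list of rows, each a list of 2 entries, a list of its own where there are three numbers: the shift along the tool's x, y, z in m, then the turn, a rotation vector about the tool's x, y, z in rad. A call has 1 to 5 rows; each row is the pose to reach, as a shift and turn from the pose measured when the call began, along the tool's axes at that moment; what a row does not reach only later rows make up. A row lasts 1/10 s, in which the tool goes at most 50 mm and 8.59 degrees, less where a joint would pass 70% of its speed; a pose out of reach is approached as far as the arm can. A call with a gripper value outside its range is refused whole. "hand" is the closure, from -1 (fully open) to 1 (shut), so that 0 is half open, set as the call begins (left out, the last holds). The fingers move at their own pace and stop on an object; "grip_force" is the grip in N (left out, the last holds). Time passes only in rows, so rows that repeat a pose let the fingers close. It gives the time, the measured TCP pose, the force and the opening at its end, in the units of the state.
- r.read_state(): the state, without advancing time (a new reading comes with each control period).
- r.camera(name): name is "scene" or "top" or "wrist"; returns a dict with "pixels" (400x640x3 uint8, blue, green, red), "camera_matrix" (3x3 intrinsics, pixels), "extrinsics" (4x4, takes a point from camera to world coordinates). Camera axes: x right, y up, looking along -z (the intrinsics and any distortion apply to the point x, -y, -z); pixel columns grow to the right and rows downward; lengths in m; the calibration is good to about 2 mm. The wrist camera is an equidistant fisheye: a pixel r from the principal point sees the ray r / f radians off the axis. A picture is of the moment at which its call begins. There is no depth.
- r.close_job(): hands the job in, once; it reports no verdict.
The state is a dict: "time": time; "joint_positions": joint angles; "joint_vel": joint speeds; "joint_torque": joint torques, N m; "ee_pos": TCP position; "eef_rot": TCP orientation; "ft_force": force on the tool from outside, world axes, zero at the start; "torque": the same for the moment, N m; "width": finger opening in m.
Only numpy, scipy, OpenCV 4.12 (cv2) and the standard library are available. Lean on these libraries where they do the work, as an engineer would, in place of code of your own. Each camera call takes 0.05 s, during which the arm holds its last target.

TASK

Fold the fume extractor's cover flap right back and leave it open, draw the filter plate up out of its slot by the pull tab, and hold it up to the lit panel so that the light shows through the mesh: upright, centred on the lit face and parallel to it, about 8 cm in front of it. Finish while still holding it there, in the gripper alone and still. Do not touch the light panel, and leave everything else on the bench where it is.

Things in the scene. Friction and masses are not known exactly. Their poses are not given: they have to be found in the camera images.
- extractor: Solder fume extractor: grey metal box fixed on the bench, louvred grille in front. Origin on the bench below the middle of the filter slot; +x to its back, +y to its left seen from in front. Spans x -40 to 158, y -98 to 98 mm, top 158 mm up. The slot under the flap is a well, x -32 to 34, y -90 to 90 mm; from 40 mm down, guides hold the filter with 2 mm play all round.
- flap (a joint): Cover flap over the filter slot: steel plate 80 mm front to back, 188 mm wide, 4 mm thick, 0.12 kg. 0 = shut (level); grows as the front edge is lifted up and over to the back; 2.8 rad = folded right back on its stop. Light, damped hinge: let go below 1.5 rad it falls shut, beyond 1.8 rad it sinks to the stop by itself.
- flap_hinge (a point): Point on the flap's hinge axis at mid width, fixed to the extractor 40 mm behind its origin and 161 mm above the bench. The axis runs along the extractor's y.
- flap_tongue (a point): Gripping point on the flap's tongue, 106 mm from the hinge axis: a straight steel tab 24 mm wide (y), 6 mm thick, in the flap's plane, sticking out 40 mm beyond the flap's edge, so that it overhangs the extractor's front with free space below. The point is 14 mm from the tongue's end, 26 mm from the flap's edge. Turns with the flap; at flap 0 its axes are the extractor's.
- filter: Filter plate standing in the slot, hidden by the shut flap: aluminium frame with wire mesh, 134 mm wide (y), 105 tall (z), 14 thick (x), and a black pull tab upright on the middle of its top edge, 140 mm tall in all; 0.13 to 0.25 kg. Origin at the centre of its underside, 14 mm above the bench at the start; axes as the extractor's at the start.
- filter_center (a point): Centre of the filter's framed mesh, 52.5 mm above its underside; axes as filter (x is square to the mesh).
- filter_tab (a point): Gripping point on the filter's pull tab, 131 mm above the filter's underside, 26 mm above the frame's top edge, 9 mm below the tab's top. The tab is 24 mm wide (y), 9 thick (x), 35 tall. In the slot it has 78 mm of room on each side along y but only 27 mm in front and behind: take it across its width, fingers closing along y.
- filter_foot (a point): Centre of the filter's underside.
- panel: LED light panel on a stand fixed on the bench. Origin on the bench below the middle of the lit face; +x points away from the lit side. Foot plate x -15 to 135 mm, y -85 to 85 mm, 10 mm high; the post stands behind the panel and rises to 275 mm.
- panel_face (a point): Centre of the lit white face, 240 mm wide (y) by 160 high (z), upright, 170 to 230 mm above the bench (its height on the stand varies). Axes as panel: the face looks along -x, so points in front of it have negative x. The panel is 16 mm thick.
- multimeter: Hand-held meter lying on its back, 150 x 78 x 34 mm; origin at the centre of its underside; leave it where it is
- spool: Upright reel of solder, 60 mm across, 52 mm tall; origin at the centre of its underside; leave it where it is
- bottle: Round white plastic bottle, 48 mm across, 105 mm tall; origin at the centre of its underside; leave it where it is
- dish: Open grey parts dish with one divider, 100 x 70 x 24 mm; origin at the centre of its underside; leave it where it is
- screwdriver: Screwdriver lying flat, about 160 mm long, its length along the body's x axis; origin at the centre of its underside; leave it where it is
- carton: Closed cardboard box, 110 x 80 x 50 mm; origin at the centre of its underside; leave it where it is
- tape: Roll of tape lying flat, 68 mm across, 19 mm high; origin at the centre of its underside; leave it where it is

How it is judged:
By the outcome, as a careful person would: the job done as asked, in the order asked, and still so for the second after the job is handed in, while the arm keeps its last pose, push and grip.
It also fails if it takes over 67 s, if anything falls off the work surface, if the arm or the gripper's body presses on something with over 40 N, if the wrist force passes 120 N, or if a joint passes its speed limit or range.

## Working session

There is one attempt and no reset: what is moved stays moved. The work goes in short steps, Python scripts to look and compute and a tool call to move; the robot and the scene stay as the last step left them, time stands still between calls to the robot, and variables do not carry over. Pictures are saved under pics/ and viewed, and the job is handed in when it is done.

Besides the shell and the picture viewer there is one more tool, called as a command line: name --argument value ..., lists and objects as JSON in quotes. step_arm: Moves the arm, as the interface text tells. Its arguments: {"type":"object","properties":{"increments":{"type":"array"},"hand":{"type":"number"},"grip_force":{"type":"number"}},"required":["increments"]}

```bash
ls; mkdir -p pics
python3 - <<'E'
from bench import r
import cv2,numpy as np
print(r.read_state())
for n in ["scene","top","wrist"]:
    c=r.camera(n); cv2.imwrite(f"pics/{n}0.png",c["pixels"]); print(n,c["camera_matrix"],c["extrinsics"],[k for k in c])
    np.savez(f"pics/{n}0.npz",K=c["camera_matrix"],E=c["extrinsics"])
E
```

```text
pics
{'time': 0.0, 'joint_positions': array([ 1.103388  ,  0.33287893, -0.06468575,  1.46091349,  0.02164229,
        1.34991827, -0.08854257]), 'joint_vel': array([ 1.85925793e-04, -1.18927223e-03, -9.75341663e-04,  1.23616506e-03,
        7.47135055e-04, -7.64973828e-05, -2.40536561e-04]), 'joint_torque': array([-1.07524265e-03, -6.23260546e+01,  2.35865236e-02, -3.89897346e+01,
       -6.15540706e-02,  3.97439883e-02,  1.24447115e-04]), 'ee_pos': array([ 0.26873812, -0.56385195,  0.2217628 ]), 'eef_rot': array([ 9.75372629e-01,  2.20562304e-01, -2.10690514e-04, -6.78881769e-04]), 'ft_force': array([-0.30416049, -0.41350309, -0.95595469]), 'torque': array([ 0.02618265,  0.00832628, -0.02964048]), 'width': 0.08705699623383734}
scene [[376.90935099   0.         319.44676714]
 [  0.         376.90935099 204.97466448]
 [  0.           0.           1.        ]] [[-0.22475717 -0.78178197  0.58163662  1.14054243]
 [ 0.97438768 -0.1847733   0.12816968  0.14118961]
 [ 0.00727017  0.59554661  0.80328785  0.99141691]
 [ 0.          0.          0.          1.        ]] ['pixels', 'camera_matrix', 'extrinsics']
top [[364.71579262   0.         319.73279942]
 [  0.         364.71579262 199.95654391]
 [  0.           0.           1.        ]] [[-0.02005972  0.99259634 -0.11979196  0.44069569]
 [-0.99968809 -0.02169585 -0.01236943 -0.02019874]
 [-0.01487684  0.11950647  0.99272196  1.1216192 ]
 [ 0.          0.          0.          1.        ]] ['pixels', 'camera_matrix', 'extrinsics']
wrist [[309.70691629   0.         313.27175896]
 [  0.         309.70691629 194.66150626]
 [  0.           0.           1.        ]] [[ 0.42988411  0.87195522  0.23429414  0.33260526]
 [-0.9028822   0.41568664  0.10958266 -0.53396546]
 [-0.00184177 -0.25864785  0.96596993  0.38371984]
 [ 0.          0.          0.          1.        ]] ['pixels', 'camera_matrix', 'extrinsics']
```

View pics/scene0.png

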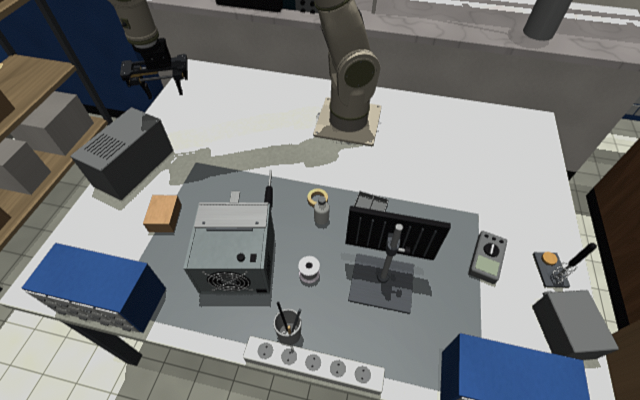

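View pics/top0.png

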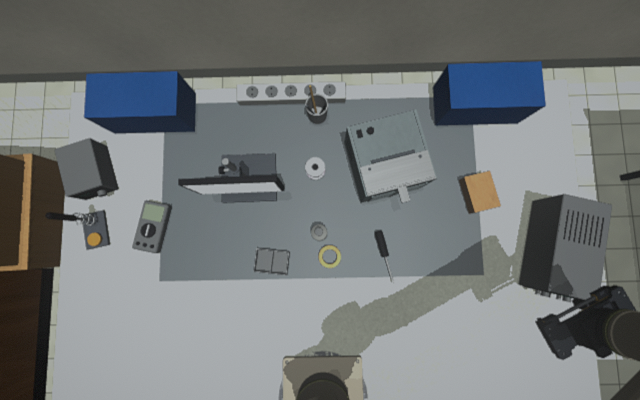

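View pics/wrist0.png

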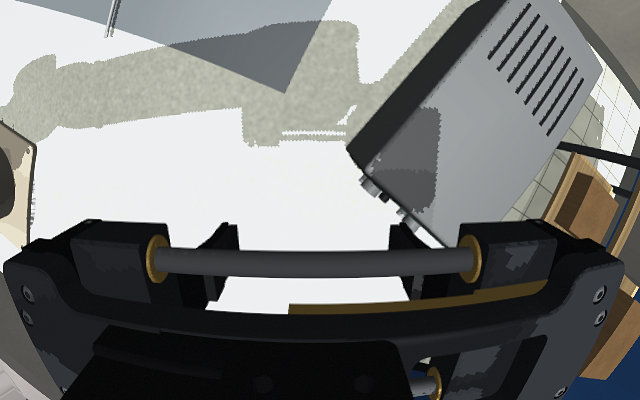

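The scene view shows the extractor near (230,240) with its tongue at (235,197), and the panel near (395,235), seen from behind. The top view shows the extractor near (390,155), its tongue at (404,194) toward the robot, and the lit face edge-on at about (235,187). I'll zoom in on the top view to measure.

Run:
```python
import cv2
a=cv2.imread("pics/top0.png")
cv2.imwrite("pics/t_ext.png",cv2.resize(a[100:220,335:445],None,fx=5,fy=5,interpolation=cv2.INTER_CUBIC))
cv2.imwrite("pics/t_pan.png",cv2.resize(a[140:215,165:295],None,fx=6,fy=6,interpolation=cv2.INTER_CUBIC))
b=cv2.imread("pics/scene0.png")
cv2.imwrite("pics/s_pan.png",cv2.resize(b[185:315,335:460],None,fx=4.6,fy=4.6,interpolation=cv2.INTER_CUBIC))
cv2.imwrite("pics/s_ext.png",cv2.resize(b[180:310,170:290],None,fx=4.6,fy=4.6,interpolation=cv2.INTER_CUBIC))
```

```text
(no output)
```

View pics/t_ext.png

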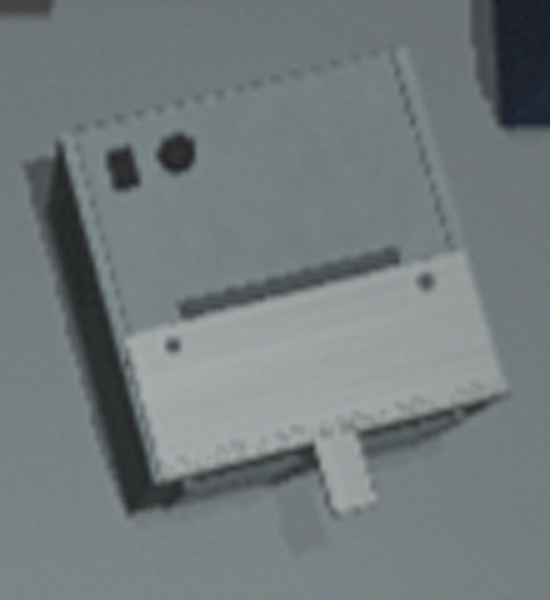

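View pics/t_pan.png

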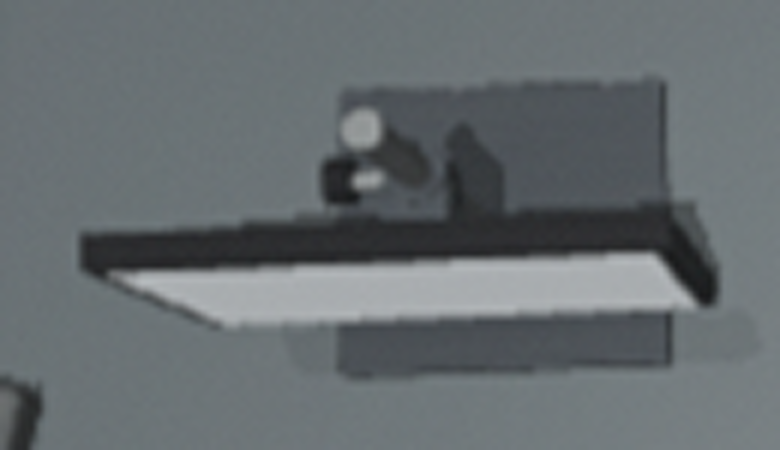

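View pics/s_pan.png

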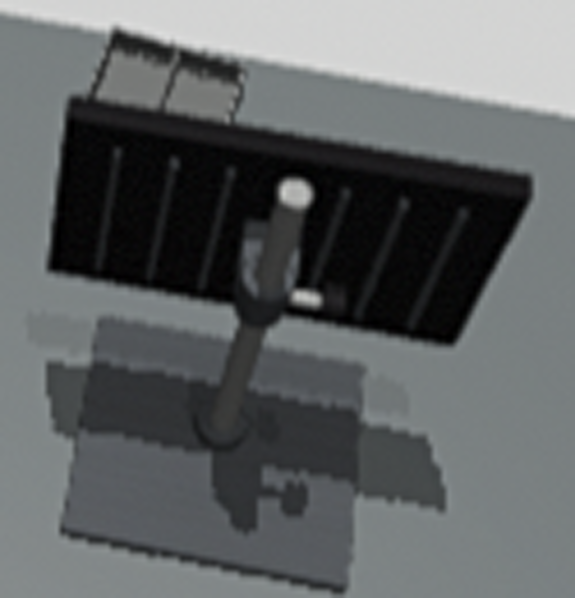

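View pics/s_ext.png

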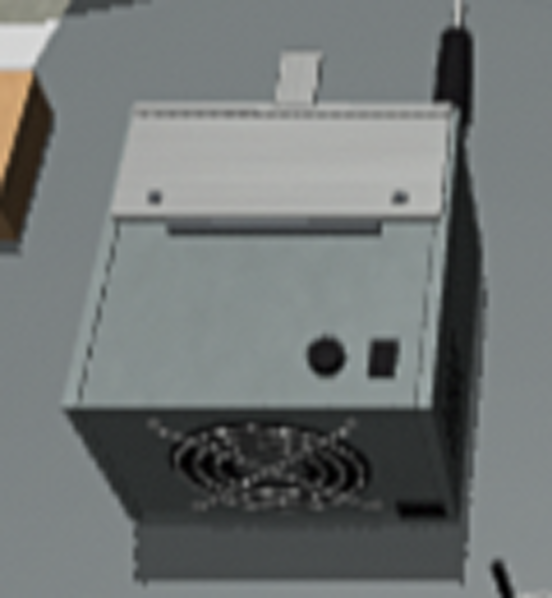

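Corner pixels are clear in these crops, so I'll fit planar poses to them by least squares over both views.

```bash
cat > h.py <<'E'
import numpy as np, cv2
from scipy.optimize import least_squares
from scipy.spatial.transform import Rotation as R
def cal(n):
    d=np.load(f"pics/{n}0.npz"); return d["K"],d["E"]
def proj(n,P,KE=None):
    K,E=KE or cal(n); p=(np.asarray(P,float)-E[:3,3])@E[:3,:3]
    return np.c_[K[0,0]*p[:,0]/-p[:,2]+K[0,2], K[1,1]*-p[:,1]/-p[:,2]+K[1,2]]
def ray(n,uv):
    K,E=cal(n); uv=np.atleast_2d(np.asarray(uv,float)); d=np.c_[(uv[:,0]-K[0,2])/K[0,0],-(uv[:,1]-K[1,2])/K[1,1],-np.ones(len(uv))]
    return E[:3,3],d@E[:3,:3].T
def onz(n,uv,z):
    o,d=ray(n,uv); return o+d*((z-o[2])/d[:,2])[:,None]
def cr(uv,s,off): return (np.asarray(uv,float)+.5)/s-.5+np.asarray(off)
def w(p,L):
    c,s=np.cos(p[2]),np.sin(p[2]); L=np.asarray(L,float)/1000
    return np.c_[p[0]+c*L[:,0]-s*L[:,1],p[1]+s*L[:,0]+c*L[:,1],L[:,2]]
E
python3 - <<'E'
from h import *
np.set_printoptions(precision=4,suppress=True)
L=[[158,98,158],[158,-98,158],[-40,94,163],[-40,-94,163],[-80,12,164],[-80,-12,164]]
T=cr([[62,133],[405,47],[158,483],[508,392],[337,515],[377,500]],5,(335,100))
S=cr([[432,408],[65,408],[455,102],[130,104],[322,52],[283,52]],4.6,(170,180))
f=lambda p:np.r_[proj("top",w(p,L))-T,proj("scene",w(p,L))-S].ravel()
q=least_squares(f,[.5,-.2,0.3]);print(q.x,np.degrees(q.x[2]));print(q.fun.reshape(-1,2))
def pl(p,l):
    l=np.array(l,float);return w(p,l)
def f(p):
    h=p[3]*1000
    a=proj("top",w(p,[[135,85,10],[135,-85,10],[-15,-85,10],[-15,85,10],[16,120,h+80]]))-cr([[340,92],[663,80],[670,365],[338,377],[80,235]],6,(165,140))
    b=proj("scene",w(p,[[16,-120,h-80],[16,120,h-80],[0,-120,h+80],[0,120,h+80],[135,-85,10],[135,85,10],[-15,-85,10],[-15,85,10]]))-cr([[50,270],[455,345],[72,98],[530,178],[62,532],[345,590],[98,318],[365,365]],4.6,(335,185))
    return np.r_[a,b].ravel()
q=least_squares(f,[.5,.2,0.,.2]);print(q.x,np.degrees(q.x[2]));print(q.fun.reshape(-1,2))
W=cr([[108,272],[657,250],[697,308],[225,328]],6,(165,140))
p=q.x;h=p[3]*1000
print(proj("top",w(p,[[0,120,h+80],[0,-120,h+80],[0,-120,h-80],[0,120,h-80],[0,108,h+70],[0,-108,h+70],[0,-108,h-70],[0,108,h-70]])),W)
E
```

```text
[ 0.6251 -0.215   0.234 ] 13.405282785135508
[[-1.2574  0.6183]
 [-0.5259  0.0264]
 [ 0.5492 -0.2767]
 [-1.0439  0.141 ]
 [-1.0898  0.0252]
 [-0.3063  0.7358]
 [-0.5653 -0.227 ]
 [-1.2127  0.0308]
 [-1.3213  0.392 ]
 [ 0.6941  0.0554]
 [-0.6279 -0.2964]
 [-0.7207 -0.2869]]
[0.5903 0.2147 0.0148 0.1768] 0.8456057228055857
[[-0.8546 -0.151 ]
 [-0.48   -0.1996]
 [-0.6727 -0.0658]
 [-0.4172 -0.0607]
 [-0.9248 -0.1137]
 [-1.2207  1.0175]
 [-0.6121  1.4184]
 [-0.9061 -0.8844]
 [ 0.267  -0.5962]
 [-0.6073 -0.514 ]
 [ 0.4518 -0.227 ]
 [ 0.0103 -1.0838]
 [-0.2861 -0.306 ]]
[[176.9114 185.1645]
 [276.113  181.4988]
 [283.632  191.0518]
 [199.5708 194.134 ]
 [183.456  185.6382]
 [271.7435 182.3776]
 [278.9767 190.6973]
 [202.593  193.4992]] [[182.5833 184.9167]
 [274.0833 181.25  ]
 [280.75   190.9167]
 [202.0833 194.25  ]]
```

step_arm --increments '[[[0.01,-0.035,-0.01],[0,0,0]],[[0.03,-0.07,-0.02],[0,0,0.05]],[[0.06,-0.095,-0.03],[0,0,0.1]],[[0.1,-0.11,-0.03],[0,0,0.15]],[[0.14,-0.12,-0.03],[0,0,0.21]]]' --hand -1 --grip_force 8

```text
time: 0.65
ee_pos: [0.344, -0.394, 0.2527]
eef_rot: [0.993, 0.116, 0.0, 0.0]
ft_force: [1.1, -0.7, 0.1]
width: 0.0872
```

step_arm --increments '[[[0.04,-0.02,0],[0,0,0]],[[0.085,-0.04,0],[0,0,0]],[[0.13,-0.06,0],[0,0,0]],[[0.175,-0.08,0],[0,0,0]],[[0.215,-0.1,0],[0,0,0]]]'

```text
time: 1.15
ee_pos: [0.5318, -0.2455, 0.2525]
eef_rot: [0.993, 0.116, 0.0, -0.0]
ft_force: [0.5, -0.8, -0.2]
width: 0.0868
```

Run:
```python
from bench import r
import cv2,numpy as np
s=r.read_state();print(s["ee_pos"],s["eef_rot"],s["joint_positions"])
for n in ["wrist"]:
    c=r.camera(n); cv2.imwrite(f"pics/{n}1.png",c["pixels"]);np.savez(f"pics/{n}1.npz",K=c["camera_matrix"],E=c["extrinsics"])
```

```text
[ 0.53177964 -0.24547619  0.25251753] [ 9.93262974e-01  1.15882002e-01  6.05371325e-05 -1.51435045e-04] [ 0.64262018  0.25278816 -0.3469325   1.50985942  0.08616118  1.39408359
 -1.04780765]
```

View pics/wrist1.png

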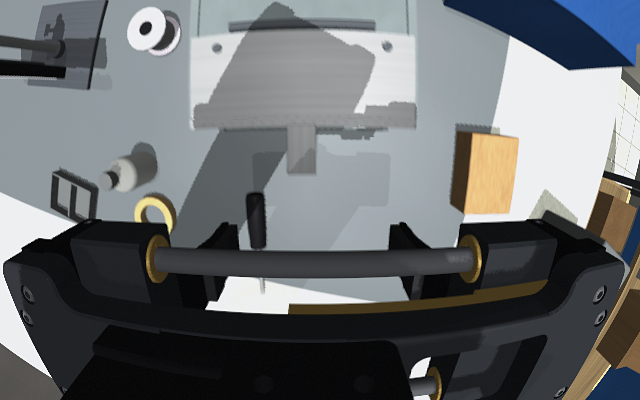

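The wrist view shows the tongue at about (288–316, 122–174), square to the image and slightly left of the finger midline. I'll cast rays to check it.

```bash
cat >> h.py <<'E'
def wonz(name,uv,z):
    d=np.load(f"pics/{name}.npz");K,E=d["K"],d["E"]
    uv=np.atleast_2d(np.asarray(uv,float))-K[:2,2]; rr=np.linalg.norm(uv,axis=1)/K[0,0]
    v=np.c_[np.sin(rr)*uv[:,0]/(rr*K[0,0]),-np.sin(rr)*uv[:,1]/(rr*K[0,0]),-np.cos(rr)]@E[:3,:3].T
    o=E[:3,3]; return o+v*((z-o[2])/v[:,2])[:,None]
E
python3 - <<'E'
from h import *
np.set_printoptions(precision=4,suppress=True)
P=wonz("wrist1",[[288,174],[316,174],[191,128],[415,128],[217,48],[386,46]],.163);print(P)
def loc(P,p=(.6251,-.215,.234)):
    d=P[:,:2]-np.array(p[:2]);c,s=np.cos(p[2]),np.sin(p[2]);return np.c_[c*d[:,0]+s*d[:,1],-s*d[:,0]+c*d[:,1]]
print(loc(P)*1000)
E
```

```text
[[ 0.5473 -0.2204  0.163 ]
 [ 0.5526 -0.2429  0.163 ]
 [ 0.5681 -0.1302  0.163 ]
 [ 0.6106 -0.3143  0.163 ]
 [ 0.6387 -0.1386  0.163 ]
 [ 0.6705 -0.2737  0.163 ]]
[[-76.8872  12.8189]
 [-76.9722 -10.379 ]
 [-35.8105  95.6853]
 [-37.1707 -93.192 ]
 [ 30.9334  71.1767]
 [ 30.5904 -67.5996]]
```

step_arm --increments '[[[0.016,-0.005,0.01],[0,0,0]],[[0.032,-0.009,0.03],[0,0,0]],[[0.032,-0.009,0.065],[0,0,0]],[[0.032,-0.009,0.095],[0,0,0]],[[0.032,-0.009,0.1065],[0,0,0]]]'

```text
time: 1.7
ee_pos: [0.564, -0.2209, 0.1423]
eef_rot: [0.993, 0.12, -0.001, -0.003]
ft_force: [-0.6, 0.2, -1.0]
width: 0.0871
```

step_arm --increments '[[[0,0,0],[0,0,0]],[[0,0,0],[0,0,0]],[[0,0,0],[0,0,0]],[[0,0,0],[0,0,0]],[[0,0,0],[0,0,0]]]' --hand 1 --grip_force 8

```text
time: 2.2
ee_pos: [0.5644, -0.2211, 0.1432]
eef_rot: [0.993, 0.12, -0.0, -0.003]
ft_force: [0.0, 0.3, 0.6]
width: 0.0551
```

step_arm --increments '[[[-0.003,0.004,-0.001],[0,0,0]],[[-0.0055,0.007,-0.002],[0,0,0]]]' --hand 0

```text
time: 2.4
ee_pos: [0.5607, -0.2298, 0.1457]
eef_rot: [0.993, 0.12, -0.0, -0.002]
ft_force: [0.4, -0.2, 0.0]
width: 0.0454
```

Run:
```python
from bench import r
import cv2,numpy as np
s=r.read_state();print(s["ee_pos"],s["eef_rot"],s["joint_vel"],s["width"])
for n in ["wrist","top"]:
    c=r.camera(n); cv2.imwrite(f"pics/{n}2.png",c["pixels"]);np.savez(f"pics/{n}2.npz",K=c["camera_matrix"],E=c["extrinsics"])
s=r.read_state();print(s["ee_pos"],s["eef_rot"],s["width"])
```

```text
[ 0.5607346  -0.22983695  0.14567767] [ 9.92769089e-01  1.20015841e-01 -6.00751324e-05 -2.39381895e-03] [ 5.58493897e-02 -1.28779005e-02  1.94413085e-02  2.96820995e-05
 -1.22856381e-02  1.38525546e-02  7.08426738e-02] 0.045371610928227626
[ 0.56047165 -0.23038025  0.14556499] [ 9.92841163e-01  1.19419706e-01 -1.81122131e-04 -2.30803178e-03] 0.04411974389380968
```

View pics/wrist2.png

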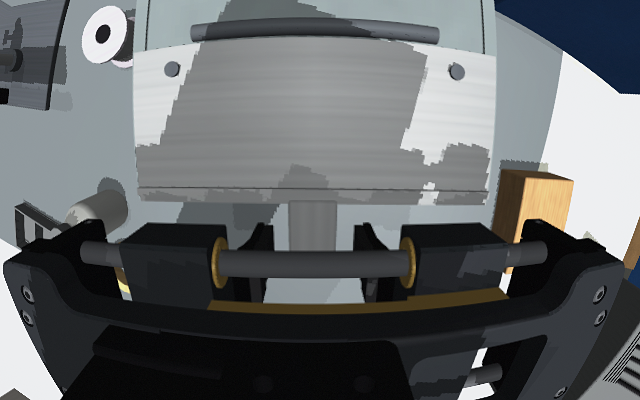

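The tongue at (289–336, 200–250) is centred between the fingertips, about 270 to 358. I'll close on it.

step_arm --increments '[[[0,0,0],[0,0,0]],[[0,0,0],[0,0,0]],[[0,0,0],[0,0,0]],[[0,0,0],[0,0,0]],[[0,0,0],[0,0,0]]]' --hand 1 --grip_force 8

```text
time: 3.0
ee_pos: [0.5602, -0.2292, 0.1454]
eef_rot: [0.993, 0.12, -0.001, -0.003]
ft_force: [-3.0, 5.4, 2.9]
width: 0.0238
```

step_arm --increments '[[[0.002,0,-0.0215],[0,0,0]],[[0.0085,0,-0.042],[0,0,0]],[[0.019,0,-0.061],[0,0,0]],[[0.033,0,-0.0775],[0,0,0]],[[0.05,0,-0.091],[0,0,0]]]'

```text
time: 3.5
ee_pos: [0.6092, -0.2177, 0.2373]
eef_rot: [0.993, 0.12, -0.001, -0.003]
ft_force: [1.5, 0.4, -4.7]
width: 0.0242
```

step_arm --increments '[[[0.024,0,-0.011],[0,0,0]],[[0.05,0.0005,-0.016],[0,0,0]],[[0.077,0.001,-0.0145],[0,0,0]],[[0.103,0.001,-0.0065],[0,0,0]],[[0.121,0.001,0.004],[0,0,0]]]'

```text
time: 4.0
ee_pos: [0.7283, -0.1898, 0.2326]
eef_rot: [0.993, 0.12, -0.001, -0.003]
ft_force: [-2.5, -1.5, -2.2]
width: 0.0237
```

step_arm --increments '[[[0,0,0],[0,0,0]]]'

```text
time: 4.1
ee_pos: [0.7299, -0.1894, 0.2301]
eef_rot: [0.993, 0.12, -0.001, -0.003]
ft_force: [-0.5, -1.4, -2.4]
width: 0.0241
```

Run:
```python
from bench import r
import cv2,numpy as np
for n in ["scene"]:
    c=r.camera(n); cv2.imwrite(f"pics/{n}3.png",c["pixels"])
s=r.read_state();print(s["ee_pos"],s["eef_rot"],s["width"],s["ft_force"],s["joint_positions"])
```

```text
[ 0.72912725 -0.18959698  0.23074207] [ 0.99276542  0.12003575 -0.0010796  -0.00265836] 0.023821182004335594 [ 0.14849443  0.14706299 -2.10273369] [ 0.38339575  0.65535188 -0.3461576   0.99982092  0.20383991  1.52014812
 -1.23642598]
```

View pics/scene3.png

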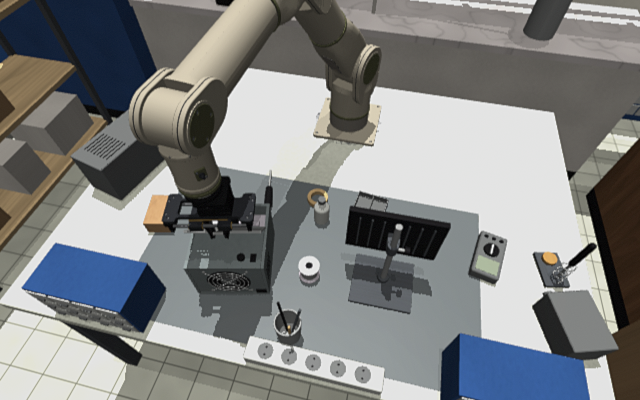

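The tongue is still in the gripper and the flap stands past vertical, at about 2.2 rad. I'll release it and let it sink.

step_arm --increments '[[[0,0,0],[0,0,0]],[[0,0,0],[0,0,0]],[[-0.005,0,-0.01],[0,0,0]],[[-0.015,0,-0.03],[0,0,0]],[[-0.03,0,-0.06],[0,0,0]]]' --hand -1

```text
time: 4.65
ee_pos: [0.6989, -0.197, 0.2918]
eef_rot: [0.993, 0.12, -0.002, -0.003]
ft_force: [0.1, 0.4, -0.2]
width: 0.056
```

step_arm --increments '[[[-0.03,0,-0.01],[0,0,0]],[[-0.065,0,-0.015],[0,0,0]],[[-0.1,0,-0.015],[0,0,0]],[[-0.13,0,-0.015],[0,0,0]],[[-0.13,0,-0.015],[0,0,0]]]'

```text
time: 5.15
ee_pos: [0.5692, -0.2309, 0.3108]
eef_rot: [0.993, 0.118, -0.001, -0.001]
ft_force: [1.2, -0.6, 1.2]
width: 0.086
```

Run:
```python
from bench import r
import cv2,numpy as np
for n in ["wrist","scene","top"]:
    c=r.camera(n); cv2.imwrite(f"pics/{n}4.png",c["pixels"]);np.savez(f"pics/{n}4.npz",K=c["camera_matrix"],E=c["extrinsics"])
s=r.read_state();print(s["ee_pos"],s["eef_rot"],s["width"],s["ft_force"],s["time"])
```

```text
[ 0.57281903 -0.22808179  0.30896533] [ 9.92756392e-01  1.20119222e-01 -7.28151115e-04 -2.36388461e-03] 0.08646559177566004 [ 1.0649893  -0.23272646  0.48656112] 5.3
```

View pics/wrist4.png

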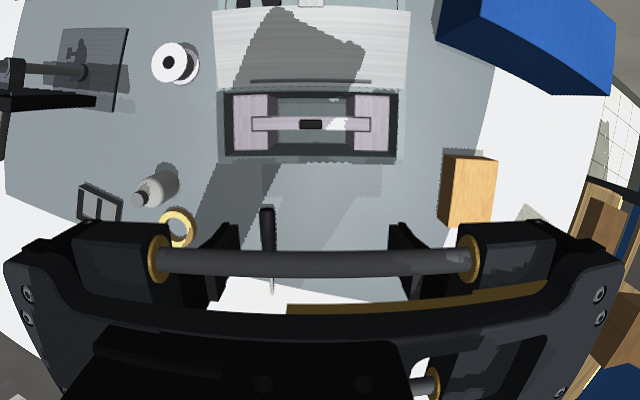

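View pics/scene4.png

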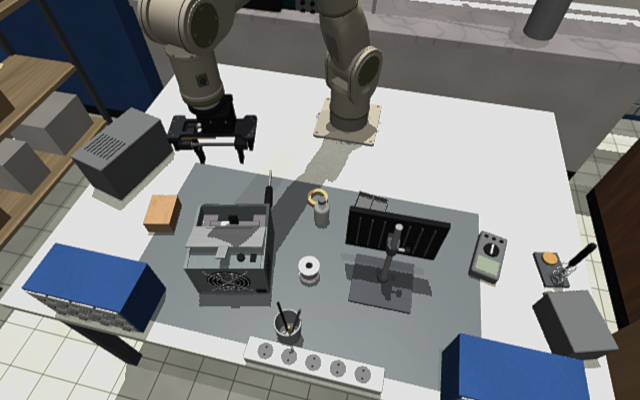

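The flap lies folded back, and the filter shows in the slot with its black tab at about (311,125) in the wrist view. Next I'll locate the tab.

Run:
```python
import cv2
a=cv2.imread("pics/wrist4.png")[80:170,210:410]; b=cv2.imread("pics/scene4.png")[195:250,185:285]; t=cv2.imread("pics/top4.png")[130:200,345:445]
cv2.imwrite("pics/c4.png",cv2.resize(a,None,fx=4,fy=4,interpolation=cv2.INTER_CUBIC))
cv2.imwrite("pics/c4t.png",cv2.resize(cv2.vconcat([cv2.resize(b,(100,55)),t]),None,fx=4.6,fy=4.6,interpolation=cv2.INTER_CUBIC))
```

```text
(no output)
```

View pics/c4.png

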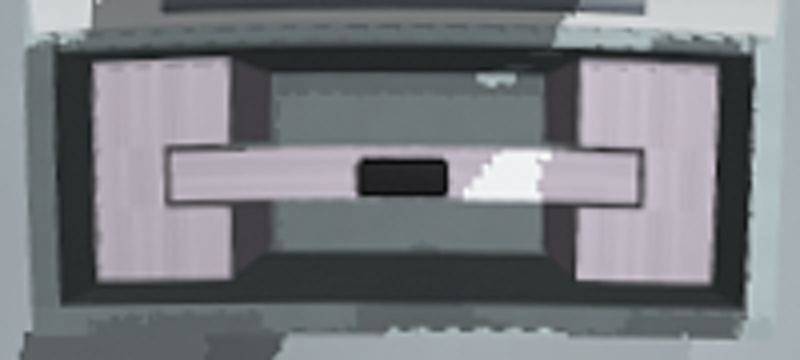

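View pics/c4t.png

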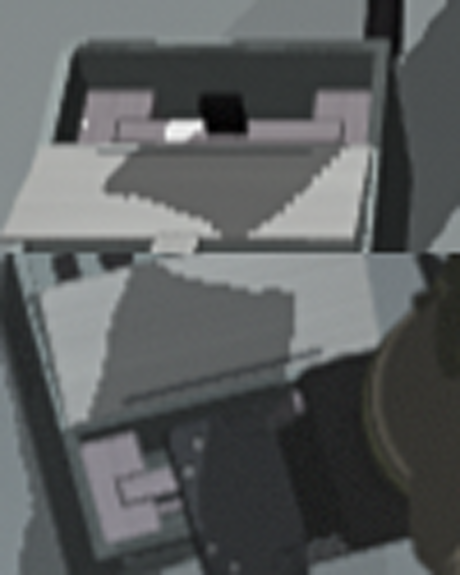

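Run:
```python
from h import *
np.set_printoptions(precision=4,suppress=True)
P=wonz("wrist4",cr([[403,177]],4,(210,80)),.154)
Q=wonz("wrist4",cr([[168,175],[642,178]],4,(210,80)),.119)
print(P,Q,Q.mean(0), np.arctan2(*(Q[0]-Q[1])[[0,1]]*[-1,1]))
print(onz("scene",cr([[224,98]],4.6,(185,195)),.154))
p=(.6268,-.2136,.231)
print(proj("scene",w(p,[[0,0,154]])),cr([[224,98]],4.6,(185,195)))
print(w(p,[[0,0,0]]))
```

```text
[[ 0.6266 -0.2139  0.154 ]] [[ 0.6112 -0.1478  0.119 ]
 [ 0.6419 -0.2801  0.119 ]] [ 0.6266 -0.2139  0.119 ] 0.2282487856354624
[[ 0.6236 -0.2107  0.154 ]]
[[231.8607 216.6605]] [[233.3043 215.913 ]]
[[ 0.6268 -0.2136  0.    ]]
```

```bash
cat >> h.py <<'E'
def delta(pos,yaw):
    from bench import r
    s=r.read_state(); Rc=R.from_quat(s["eef_rot"])
    Rt=R.from_quat([np.cos(yaw/2),np.sin(yaw/2),0,0])
    print(s["time"],"pos",s["ee_pos"],"d",Rc.inv().apply(np.array(pos)-s["ee_pos"]).round(4),"rot",(Rc.inv()*Rt).as_rotvec().round(4),"w",s["width"],s["ft_force"].round(1))
E
python3 -c "
from h import *
delta([.6265,-.2137,.19],.229)"
```

```text
5.3 pos [ 0.57281903 -0.22808179  0.30896533] d [ 0.0557 -0.0006  0.1189] rot [-0.0049  0.0009  0.0118] w 0.08646559177566004 [ 1.1 -0.2  0.5]
```

step_arm --increments '[[[0.03,0,0.02],[-0.002,0,0.006]],[[0.0555,-0.0006,0.05],[-0.005,0.001,0.012]],[[0.0557,-0.0006,0.08],[-0.005,0.001,0.012]],[[0.0557,-0.0006,0.105],[-0.005,0.001,0.012]],[[0.0557,-0.0006,0.105],[-0.005,0.001,0.012]]]'

```text
time: 5.8
ee_pos: [0.6256, -0.2124, 0.2]
eef_rot: [0.993, 0.115, -0.003, -0.001]
ft_force: [-0.8, 0.5, -0.1]
width: 0.0868
```

step_arm --increments '[[[0,0,0],[0,0,0]]]'

```text
time: 5.9
ee_pos: [0.6264, -0.2121, 0.2013]
eef_rot: [0.993, 0.115, -0.002, -0.001]
ft_force: [0.4, 0.2, 0.4]
width: 0.0871
```

```bash
python3 -c "
from h import *
delta([.6265,-.2137,.126],.229)"
```

```text
5.9 pos [ 0.62642694 -0.21206424  0.20125617] d [-0.      0.0019  0.0753] rot [-0.0034  0.004   0.002 ] w 0.08710118173315606 [0.4 0.2 0.4]
```

step_arm --increments '[[[0,0.0015,0.02],[-0.003,0.003,0.001]],[[0,0.0015,0.045],[-0.003,0.003,0.001]],[[0,0.0015,0.065],[-0.003,0.003,0.001]],[[0,0.0015,0.075],[-0.003,0.003,0.001]],[[0,0.0015,0.075],[-0.003,0.003,0.001]]]'

```text
time: 6.4
ee_pos: [0.6265, -0.2133, 0.1263]
eef_rot: [0.993, 0.115, -0.001, -0.0]
ft_force: [0.4, -0.6, -0.7]
width: 0.0868
```

step_arm --increments '[[[0,0,0],[0,0,0]],[[0,0,0],[0,0,0]],[[0,0,0],[0,0,0]]]'

```text
time: 6.7
ee_pos: [0.6271, -0.2133, 0.1276]
eef_rot: [0.993, 0.115, 0.0, 0.0]
ft_force: [0.3, -0.6, -0.2]
width: 0.087
```

Run:
```python
from h import *
from bench import r
delta([.6265,-.2137,.126],.229)
c=r.camera("wrist");cv2.imwrite("pics/wrist5.png",c["pixels"])
```

```text
6.7 pos [ 0.62711142 -0.21333459  0.12755888] d [-0.0007  0.0002  0.0016] rot [ 0.0001 -0.0001  0.0011] w 0.08704673055388654 [ 0.3 -0.6 -0.2]
```

View pics/wrist5.png

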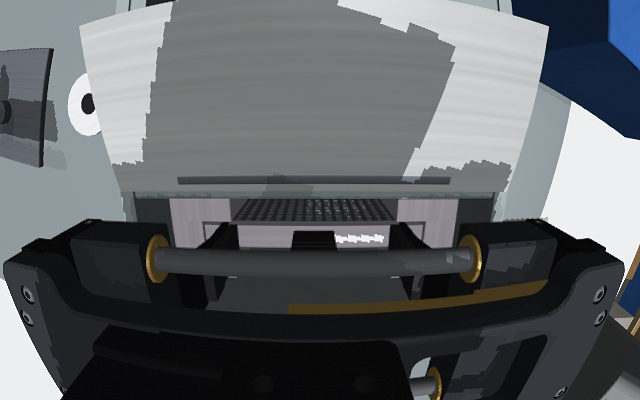

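The tab at about (313,238) sits centred between the open fingers. I'll close firmly.

step_arm --increments '[[[0,0,0.001],[0,0,0]],[[0,0,0.001],[0,0,0]],[[0,0,0.001],[0,0,0]],[[0,0,0.001],[0,0,0]],[[0,0,0.001],[0,0,0]]]' --hand 1 --grip_force 45

```text
time: 7.25
ee_pos: [0.6269, -0.2133, 0.1263]
eef_rot: [0.993, 0.115, -0.0, -0.0]
ft_force: [-0.2, 0.2, -0.8]
width: 0.0545
```

step_arm --increments '[[[0,0,0],[0,0,0]],[[0,0,0],[0,0,0]],[[0,0,0],[0,0,0]],[[0,0,0],[0,0,0]]]'

```text
time: 7.65
ee_pos: [0.6269, -0.2133, 0.1263]
eef_rot: [0.993, 0.115, -0.0, -0.0]
ft_force: [0.2, 0.5, -1.6]
width: 0.0235
```

Gripped at 24 mm. I'll draw it straight up slowly.

step_arm --increments '[[[0,0,0],[0,0,0]],[[0,0,-0.005],[0,0,0]],[[0,0,-0.015],[0,0,0]],[[0,0,-0.027],[0,0,0]],[[0,0,-0.04],[0,0,0]]]'

```text
time: 8.15
ee_pos: [0.6271, -0.2134, 0.1677]
eef_rot: [0.993, 0.115, 0.0, 0.0]
ft_force: [-1.1, -0.8, -1.1]
width: 0.0237
```

Run:
```python
from h import *
delta([.6268,-.2135,.3],.229)
```

```text
8.15 pos [ 0.62710811 -0.21337168  0.1677132 ] d [-3.000e-04  1.000e-04 -1.323e-01] rot [ 0.0002 -0.0002  0.001 ] w 0.023680372016043033 [-1.1 -0.8 -1.1]
```

step_arm --increments '[[[0,0,-0.02],[0,0,0]],[[0,0,-0.04],[0,0,0]],[[0,0,-0.06],[0,0,0]],[[0,0,-0.08],[0,0,0]],[[0,0,-0.1],[0,0,0]]]'

```text
time: 8.65
ee_pos: [0.6271, -0.2133, 0.2699]
eef_rot: [0.993, 0.115, 0.001, 0.0]
ft_force: [1.3, -0.1, -1.3]
width: 0.0236
```

step_arm --increments '[[[0,0,-0.02],[0,0,0]],[[0,0,-0.04],[0,0,0]],[[0,0,-0.055],[0,0,0]],[[0,0,-0.065],[0,0,0]],[[0,0,-0.065],[0,0,0]]]'

```text
time: 9.15
ee_pos: [0.6274, -0.2132, 0.3371]
eef_rot: [0.993, 0.115, 0.002, 0.001]
ft_force: [0.8, -0.0, -1.2]
width: 0.0233
```

Run:
```python
from h import *
from bench import r
delta([.6268,-.2135,.34],.229)
print(r.read_state()["joint_positions"])
for n in ["scene","wrist","top"]:
    c=r.camera(n);cv2.imwrite(f"pics/{n}6.png",c["pixels"]);np.savez(f"pics/{n}6.npz",K=c["camera_matrix"],E=c["extrinsics"])
```

```text
9.15 pos [ 0.62744669 -0.21323258  0.33708662] d [-0.0007  0.0001 -0.0029] rot [ 0.0022 -0.0038  0.0012] w 0.023285961627025245 [ 0.8 -0.  -1.2]
[ 0.50225045  0.41371709 -0.36606546  1.13347258  0.14505608  1.61418449
 -1.16897359]
```

View pics/scene6.png

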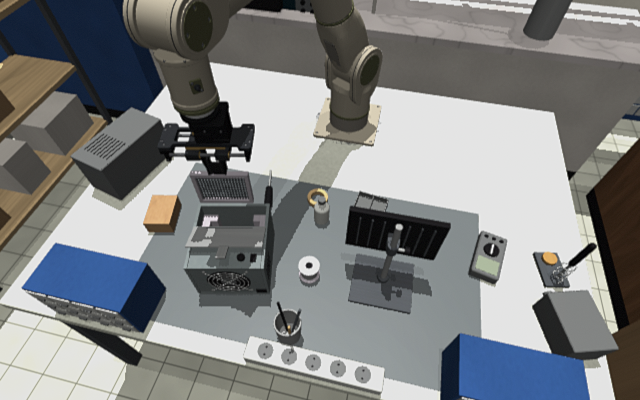

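View pics/wrist6.png

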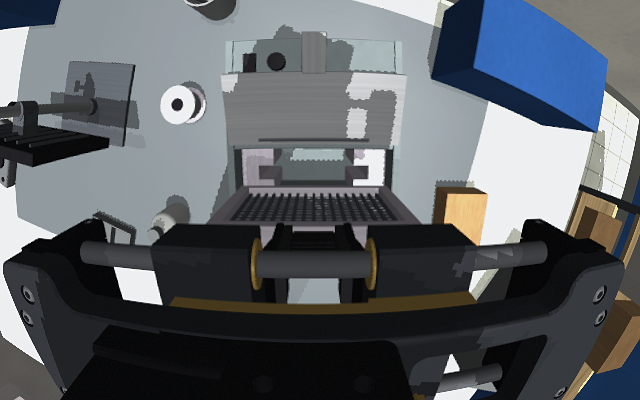

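The filter hangs square in the gripper, clear of the extractor, and the flap is still back. I'll carry it toward the panel, going toward the robot first so it stays in front of the lit side.

step_arm --increments '[[[-0.02,-0.01,0],[0,0,0]],[[-0.045,-0.03,0],[0,0,0.02]],[[-0.07,-0.06,0],[0,0,0.04]],[[-0.09,-0.095,0],[0,0,0.07]],[[-0.105,-0.13,0],[0,0,0.1]]]'

```text
time: 9.8
ee_pos: [0.493, -0.1101, 0.3331]
eef_rot: [0.998, 0.064, -0.001, 0.0]
ft_force: [1.2, 0.3, -0.8]
width: 0.0233
```

Run:
```python
from h import *
delta([.46,.2135,.33],.0148)
```

```text
9.8 pos [ 0.49298646 -0.11006682  0.33314561] d [ 0.0084 -0.3251  0.0031] rot [1.000e-04 1.100e-03 1.127e-01] w 0.023252881371270583 [ 1.2  0.3 -0.8]
```

step_arm --increments '[[[0.0,-0.04,0],[0,0,0.02]],[[0.0,-0.08,0],[0,0,0.045]],[[0.002,-0.12,0.001],[0,0,0.07]],[[0.004,-0.16,0.002],[0,0,0.09]],[[0.006,-0.2,0.003],[0,0,0.11]]]'

```text
time: 10.3
ee_pos: [0.4727, 0.0905, 0.3295]
eef_rot: [1.0, 0.008, -0.001, 0.0]
ft_force: [0.8, 0.4, -1.7]
width: 0.0232
```

Run:
```python
from h import *
delta([.46,.2135,.33],.0148)
```

```text
10.3 pos [0.47267703 0.09048333 0.32950104] d [-0.0106 -0.1232 -0.0006] rot [0.0007 0.0018 0.0017] w 0.02323926836299222 [ 0.8  0.4 -1.7]
```

step_arm --increments '[[[-0.003,-0.035,0],[0,0,0.001]],[[-0.006,-0.07,0],[0,0,0.002]],[[-0.009,-0.1,0],[0,0,0.002]],[[-0.01,-0.122,0],[0,0,0.002]],[[-0.01,-0.123,0],[0,0,0.002]]]'

```text
time: 10.8
ee_pos: [0.4592, 0.2164, 0.3287]
eef_rot: [1.0, 0.01, -0.002, -0.0]
ft_force: [0.0, -0.7, -1.2]
width: 0.0235
```

step_arm --increments '[[[0,0,0],[0,0,0]],[[0,0,0],[0,0,0]]]'

```text
time: 11.0
ee_pos: [0.4591, 0.2156, 0.3282]
eef_rot: [1.0, 0.009, -0.002, 0.0]
ft_force: [-0.6, -0.8, -2.0]
width: 0.0233
```

Run:
```python
from h import *
from bench import r
delta([.46,.2135,.33],.0148)
for n in ["scene","wrist","top"]:
    c=r.camera(n);cv2.imwrite(f"pics/{n}7.png",c["pixels"]);np.savez(f"pics/{n}7.npz",K=c["camera_matrix"],E=c["extrinsics"])
print(r.read_state()["joint_positions"])
```

```text
11.0 pos [0.45913152 0.21564481 0.32815708] d [ 0.0008  0.0022 -0.0018] rot [0.0004 0.0041 0.0041] w 0.02333957257024403 [-0.6 -0.8 -2. ]
[ 0.17537326  0.08953972 -0.74430141  1.55215394  0.05918838  1.52651965
 -2.1226388 ]
```

View pics/wrist7.png

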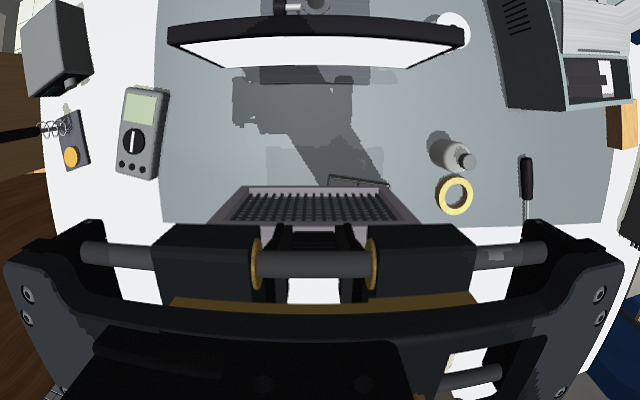

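View pics/top7.png

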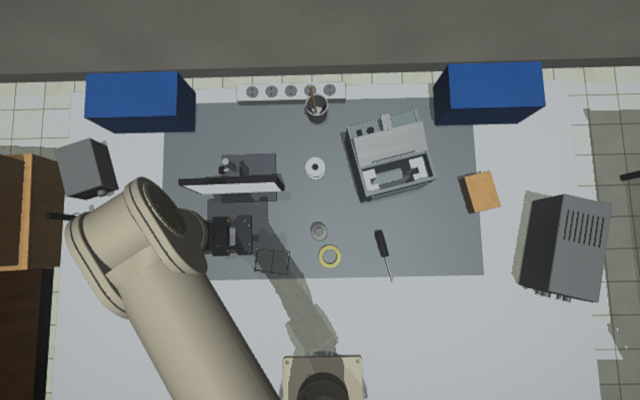

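The wrist view shows the lit panel at the top, from (168,25) to (465,68), and the filter hanging square at (210–420,185–230). I'll refine the panel pose from a zoomed crop.

Run:
```python
import cv2
a=cv2.imread("pics/wrist7.png")
cv2.imwrite("pics/c7.png",cv2.resize(a[5:105,155:480],None,fx=2.4,fy=2.4,interpolation=cv2.INTER_CUBIC))
cv2.imwrite("pics/c7b.png",cv2.resize(a[170:260,190:430],None,fx=3.3,fy=3.3,interpolation=cv2.INTER_CUBIC))
b=cv2.imread("pics/scene7.png")
cv2.imwrite("pics/s7.png",cv2.resize(b[110:280,300:480],None,fx=3.4,fy=3.4,interpolation=cv2.INTER_CUBIC))
```

```text
(no output)
```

View pics/c7.png

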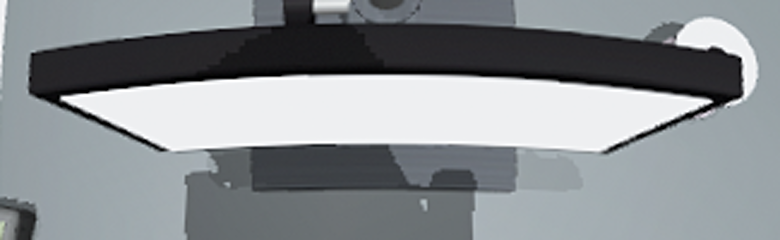

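View pics/c7b.png

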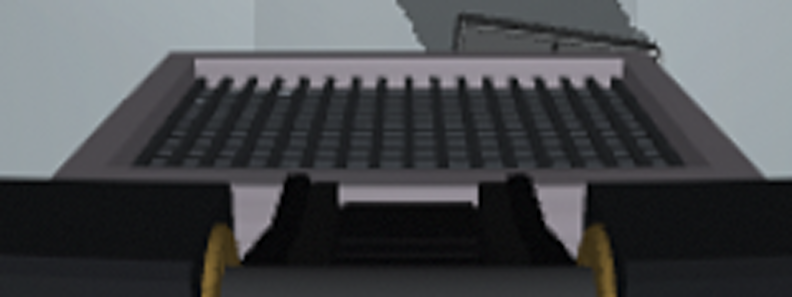

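View pics/s7.png

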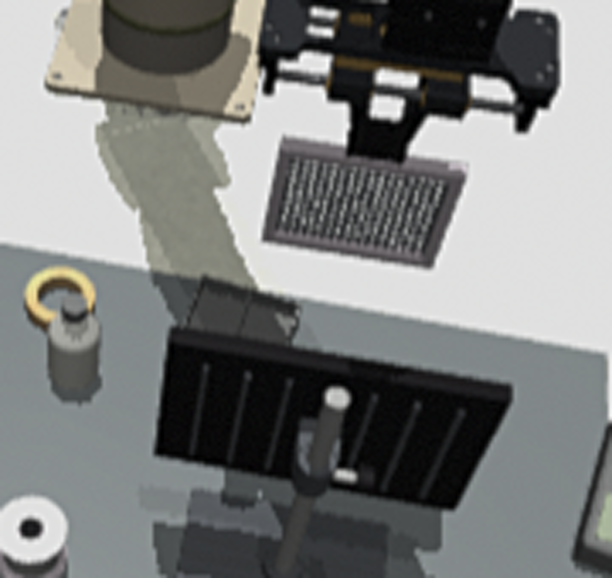

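```bash
cat >> h.py <<'E'
def wproj(name,P):
    d=np.load(f"pics/{name}.npz");K,E=d["K"],d["E"]
    p=(np.asarray(P,float)-E[:3,3])@E[:3,:3]; q=np.c_[p[:,0],-p[:,1]]; n=np.linalg.norm(q,axis=1)
    th=np.arctan2(n,-p[:,2]); return K[:2,2]+K[0,0]*th[:,None]*q/n[:,None]
E
python3 - <<'E'
from h import *
np.set_printoptions(precision=4,suppress=True)
M=cr([[31,95],[741,97],[161,152],[609,153],[31,54],[742,57]],2.4,(155,5))
def fw(p):
    h=p[3]*1000
    return (wproj("wrist7",w(p,[[0,120,h+80],[0,-120,h+80],[0,120,h-80],[0,-120,h-80],[16,120,h+80],[16,-120,h+80]]))-M).ravel()
q=least_squares(fw,[.59,.2147,.015,.177]);print(q.x,q.fun.reshape(-1,2))
print(fw([.5903,.2147,.0148,.1768]).reshape(-1,2))
def f(p):
    h=p[3]*1000
    a=proj("top",w(p,[[135,85,10],[135,-85,10],[-15,-85,10],[-15,85,10],[16,120,h+80]]))-cr([[340,92],[663,80],[670,365],[338,377],[80,235]],6,(165,140))
    b=proj("scene",w(p,[[16,-120,h-80],[16,120,h-80],[0,-120,h+80],[0,120,h+80],[135,-85,10],[135,85,10],[-15,-85,10],[-15,85,10]]))-cr([[50,270],[455,345],[72,98],[530,178],[62,532],[345,590],[98,318],[365,365]],4.6,(335,185))
    return np.r_[a.ravel(),b.ravel(),fw(p)]
q=least_squares(f,[.5903,.2147,.0148,.1768]);print(q.x);print(q.fun.reshape(-1,2)[-14:])
# filter: bottom/top edge corners in wrist, top outer corners
B=cr([[170,53],[655,53]],3.3,(190,170)); print(wonz("wrist7",B,.328-.112))
# predicted for ideal hold
s=np.load("pics/wrist7.npz")
p=(.4591,.2156,.009*2); print(wproj("wrist7",w(p,[[7,67,216],[7,-67,216],[7,67,321],[7,-67,321]])), B, cr([[50,180],[765,180]],3.3,(190,170)))
E
```

```text
[0.5918 0.2153 0.017  0.175 ] [[-0.3145  0.5116]
 [ 0.6341  0.684 ]
 [ 0.1765  0.2979]
 [-0.5329  0.2955]
 [ 0.4163 -0.7193]
 [-0.4896 -0.8884]]
[[-0.654   1.509 ]
 [ 2.3137  2.5041]
 [ 0.23    1.0422]
 [ 0.3193  1.5019]
 [ 0.1046  0.1104]
 [ 1.2459  0.7837]]
[0.5914 0.2152 0.0167 0.1757]
[[-1.1398  1.6775]
 [-0.5308  1.946 ]
 [-0.8276 -0.1369]
 [ 0.3391  0.0153]
 [-0.4119 -0.0277]
 [ 0.7108  0.1644]
 [ 0.1011 -0.6886]
 [-0.1449  0.0069]
 [-0.5161  0.7809]
 [ 1.1587  1.0879]
 [ 0.1406  0.5052]
 [-0.2778  0.573 ]
 [ 0.2183 -0.5051]
 [ 0.0424 -0.5344]]
[[0.4634 0.2821 0.216 ]
 [0.4659 0.1459 0.216 ]]
[[240.5128 184.1789]
 [385.3202 184.1428]
 [202.6646 223.9798]
 [422.827  223.9604]] [[241.1667 185.7121]
 [388.1364 185.7121]] [[204.803  224.197 ]
 [421.4697 224.197 ]]
```

The filter hangs true, within about 1 px of the ideal. The refined panel centre is (0.591, 0.215, 0.176) with yaw 0.017. I'll lower first, then move forward.

step_arm --increments '[[[0,0.001,0.02],[0,0.002,0.001]],[[0,0.002,0.045],[0,0.004,0.002]],[[0,0.002,0.07],[0,0.004,0.002]],[[0,0.002,0.088],[0,0.004,0.002]],[[0,0.002,0.092],[0,0.004,0.002]]]'

```text
time: 11.65
ee_pos: [0.4586, 0.2121, 0.2347]
eef_rot: [1.0, 0.007, -0.001, 0.001]
ft_force: [0.2, -0.1, -0.4]
width: 0.0238
```

step_arm --increments '[[[0,0,0],[0,0,0]],[[0,0,0],[0,0,0]]]'

```text
time: 11.85
ee_pos: [0.459, 0.212, 0.2355]
eef_rot: [1.0, 0.007, -0.001, 0.001]
ft_force: [0.0, -0.0, -1.0]
width: 0.0233
```

Run:
```python
from h import *
delta([.5114,.2139,.2355],.0167)
```

```text
11.85 pos [0.45895463 0.21196404 0.23552824] d [ 0.0525 -0.0012 -0.    ] rot [ 0.0013  0.0012 -0.0025] w 0.023279291547983885 [ 0. -0. -1.]
```

step_arm --increments '[[[0.012,-0.0005,0],[0,0,-0.001]],[[0.026,-0.001,0],[0.001,0.001,-0.0025]],[[0.04,-0.0012,0],[0.001,0.001,-0.0025]],[[0.049,-0.0012,0],[0.001,0.001,-0.0025]],[[0.0525,-0.0012,0],[0.001,0.001,-0.0025]]]'

```text
time: 12.35
ee_pos: [0.5127, 0.2138, 0.2355]
eef_rot: [1.0, 0.008, -0.0, -0.0]
ft_force: [-0.3, 0.1, -1.1]
width: 0.0237
```

step_arm --increments '[[[0,0,0],[0,0,0]],[[0,0,0],[0,0,0]],[[0,0,0],[0,0,0]]]'

```text
time: 12.65
ee_pos: [0.5124, 0.2139, 0.2357]
eef_rot: [1.0, 0.008, 0.0, -0.0]
ft_force: [-0.9, -0.4, -1.5]
width: 0.0238
```

Run:
```python
from h import *
from bench import r
delta([.5114,.2139,.2355],.0167)
for n in ["scene","wrist","top"]:
    c=r.camera(n);cv2.imwrite(f"pics/{n}8.png",c["pixels"]);np.savez(f"pics/{n}8.npz",K=c["camera_matrix"],E=c["extrinsics"])
cv2.imwrite("pics/s8.png",cv2.resize(cv2.imread("pics/scene8.png")[110:300,300:480],None,fx=3.1,fy=3.1,interpolation=cv2.INTER_CUBIC))
```

```text
12.65 pos [0.51238813 0.21388571 0.23572634] d [-0.001  -0.      0.0002] rot [-0.0002 -0.0001 -0.0005] w 0.023752688704470646 [-0.9 -0.4 -1.5]
```

View pics/wrist8.png

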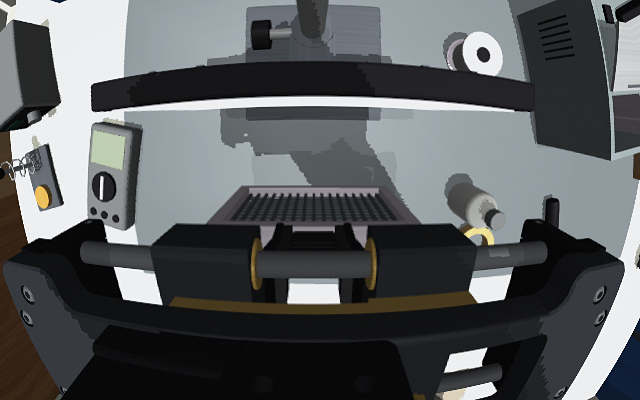

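View pics/top8.png

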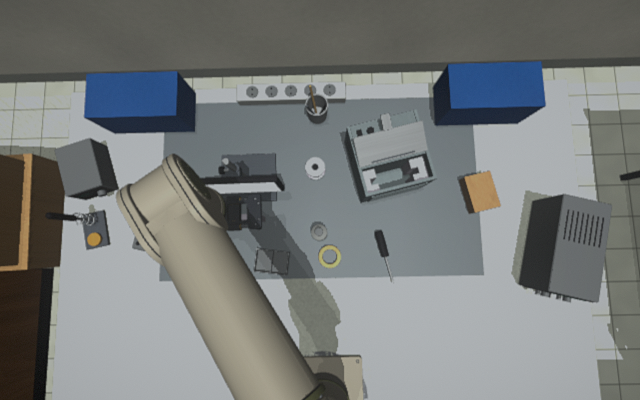

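View pics/s8.png

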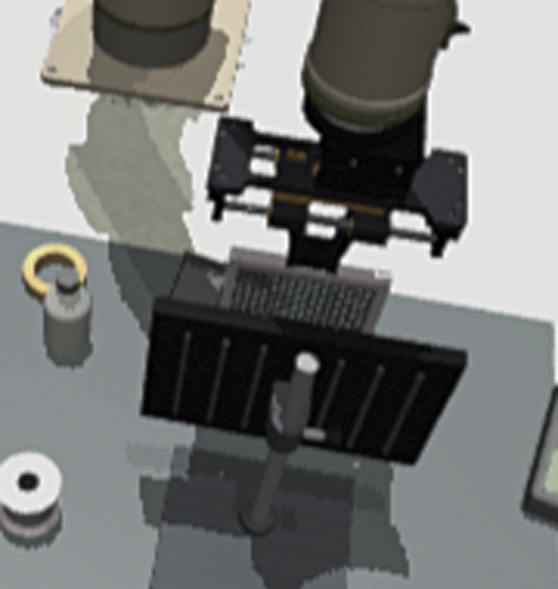

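The filter is centred on the panel in the wrist view: panel edges at 92 and 535, filter at 205–422. I'll make one ray check, settle briefly, then hand in.

step_arm --increments '[[[-0.0005,0,0],[0,0,0]],[[-0.0005,0,0],[0,0,0]],[[-0.0005,0,0],[0,0,0]],[[-0.0005,0,0],[0,0,0]],[[-0.0005,0,0],[0,0,0]]]'

```text
time: 13.3
ee_pos: [0.5119, 0.2138, 0.2357]
eef_rot: [1.0, 0.008, 0.0, -0.0]
ft_force: [-0.5, 0.7, -1.5]
width: 0.0233
```

Run:
```python
from h import *
from bench import r
np.set_printoptions(precision=4,suppress=True)
delta([.5114,.2139,.2355],.0167); print(np.abs(r.read_state()["joint_vel"]).max())
c=r.camera("wrist");cv2.imwrite("pics/wrist9.png",c["pixels"]);np.savez("pics/wrist9.npz",K=c["camera_matrix"],E=c["extrinsics"])
P=wonz("wrist9",[[92,111],[535,111]],.2557); print("panel top front",P,P.mean(0))
print(wproj("wrist9",w((.5116,.2139,.0167),[[7,67,123],[7,-67,123],[7,67,228],[7,-67,228]])))
cv2.imwrite("pics/c9.png",cv2.resize(c["pixels"][60:260,80:550],None,fx=1.7,fy=1.7,interpolation=cv2.INTER_CUBIC))
t=c=r.camera("top")["pixels"];a=cv2.imread("pics/top0.png");d=cv2.absdiff(t,a).max(2)
cv2.imwrite("pics/diff.png",d)
```

```text
13.3 pos [0.5119 0.2138 0.2357] d [-0.0005 -0.0001  0.0002] rot [-0.     -0.0001 -0.0007] w 0.023335005482131924 [-0.5  0.7 -1.5]
0.0018337528328276607
panel top front [[0.5899 0.3356 0.2557]
 [0.5937 0.0939 0.2557]] [0.5918 0.2148 0.2557]
[[240.8115 184.7532]
 [385.3473 184.6114]
 [203.0898 224.0932]
 [422.7455 223.9229]]
```

View pics/c9.png

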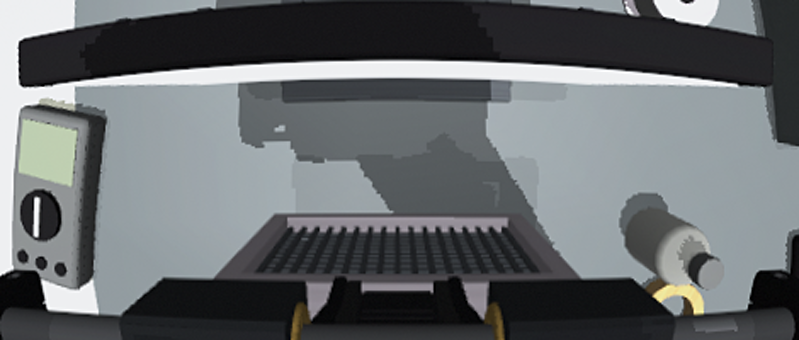

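View pics/diff.png

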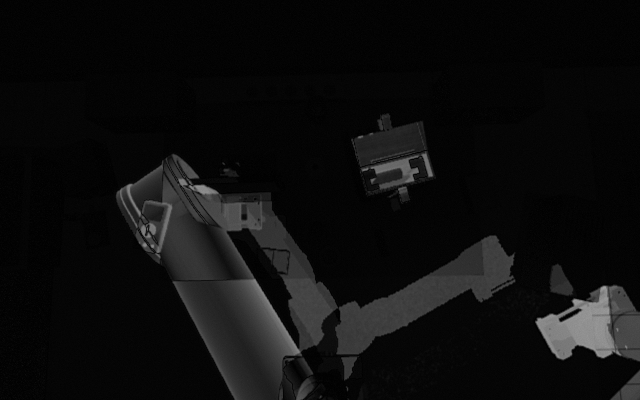

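The difference image shows change only at the arm, its shadow and the extractor opening. The filter is held still in place.

```bash
python3 -c "
from bench import r
print(r.close_job())"
```

```text
the job is handed in; nothing more can be done
None
```

I folded the flap back, drew the filter out by its tab and handed the job in at about 13 s, with the filter still held in front of the lit panel.

- **Flap:** I lifted it by the tongue to about 2.2 rad and let it sink. The later scene and top views show it lying folded back.
- **Filter:** It is upright in the gripper alone, at about 45 N on the 24 mm tab. By the measured poses it is about 80 mm in front of the lit face. It is within about 1–2 mm of centre sideways, and parallel to within about 0.01 rad.
- **Stillness:** At the last reading the fastest joint moved at 0.002 rad/s, and the force on the wrist was about the filter's weight.
- **Surroundings:** The last top view differs from the first only at the arm, its shadows and the opened extractor. The arm hides the multimeter there, but the wrist view shows it lying on the bench. Nothing suggests the panel was touched.

**Disagreements between checks:**
- The panel position from the different views varied by 1–2 mm, and its height by about 2 mm, so vertical centring is the least certain figure.
- On the first approach to the tongue the arm stopped about 8 mm off. I corrected this before closing the gripper.

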